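# Pedal the walnuts onto the tray and spread them

## Robot

A 6-joint arm with a two-finger parallel gripper is mounted at the origin on a cart in front of the work surface, level with it; the furniture and walls round the work are solid. World frame = base frame: x ahead of the robot, y to its left, z up, the work surface at z = 0. Lengths are in m, angles in rad, forces in N, time in s.
With the tool pointing down it reaches from about 0.375 to 0.975 m from the base axis. Payload 3.8 kg.
Tool frame: the origin (TCP) lies midway between the tips of the shut fingers; the grasp point (between the pads) lies 19 mm behind it; z points along the fingers, y is the line along which they close (so a half turn about z gives the same grasp; the last joint's range is limited). The gripper opens to 85 mm and grips with 20 to 120 N. Pads are 22 mm wide; open, the fingers measure 114 mm over their backs; the gripper's body (76 mm by 85 mm) begins 54 mm behind the grasp point. The pads swing forward as they close: fully open they stand 13 mm farther back than shut.
Start: joints at [1.254, 0.264, 1.604, -0, 1.274, -0.037], TCP at [0.186, 0.649, 0.231] pointing down, gripper open.
Joint ranges: [-2.63, 2.63], [-0.94, 2.18], [0.31, 2.57], [-1.31, 4.45], [0, 2.66], [-2.55, 2.55]. Speed limits (rad/s): [2.57, 2.57, 3.14, 3.14, 3.14, 3.14].

## Interface

Orientations are given as a rotation vector (axis times angle).
In Python, from workcell import * gives the robot as it stands. The module is installed in compiled form; this text tells all that it offers.
- The arm moves only by the tool apply_moves, never from a script. Its arguments are lists of equal length, an entry for each row: "fingers": the opening, from 0 (shut) to 1 (fully open); "travel": the shift along the tool's x, y, z normalised to -1 to 1, where 1 is 0.05 m, a list of three; "rotation": the turn, a rotation vector about the tool's x, y, z normalised to -1 to 1, where 1 is 6 degrees, a list of three. In form: {"fingers": [fingers, ...], "travel": [[dx, dy, dz], ...], "rotation": [[ax, ay, az], ...]}. A call has 1 to 12 rows; each row shifts and turns the commanded pose from where the row before left it, along the tool's axes as they then stand; what a row does not reach is not made up. A row lasts 1/10 s, in which the tool goes at most 50 mm and 8.59 degrees, less where a joint would pass 70% of its speed; a pose out of reach is approached as far as the arm can. A call with a number of a shift or a turn outside -1 to 1 is refused whole. A call with a gripper value outside its range is refused whole. The fingers move at their own pace and stop on an object; "newtons" is the grip in N (left out, the last holds). Time passes only in rows, so rows that do not move let the fingers close. It gives the time, the measured TCP pose, the force, the opening and the grip force at its end, in the units of the state.
- read_state(): the state, without advancing time (a new reading comes with each control period).
- read_camera(name): name is "side" or "top" or "wrist"; returns a dict with "image" (384x512x3 uint8, red, green, blue), "fx", "fy", "cx", "cy" (pixels), "extrinsics" (4x4, takes a point from world to camera coordinates). Camera axes: x right, y down, z forward; pixel columns grow to the right and rows downward; lengths in m; the calibration is good to about 2 mm. The wrist camera is an equidistant fisheye: a pixel r from the principal point sees the ray r / f radians off the axis. A picture is of the moment at which its call begins. There is no depth.
- finish_job(): hands the job in; it is judged then, once.
Trained networks look in the newest picture that a camera, given by its name, has taken for a name from the list of things; names that differ only in an ending like _2 or _b are one class to them, and where a whole thing is asked for, a point or a joint stands for the part that bears it (a point fixed in the world has none). Each returns a list of dicts, best first, with "p" (0 to 1); they miss things now and then, are a little off and sometimes report something else, mostly with a low value. They report only what shows in the picture. A call takes as long as a camera call. They do not tell look-alikes from the thing itself.
- regions_of(camera, name): "mask" (384x512 bool, what is visible of it) and "bbox" ([left, top, width, height] in pixels, round what is visible of it).
- tip_of(camera, name): "location" ([column, row] in pixels: a listed point, or the origin of a listed thing).
The state is a dict: "time": time; "q": joint angles; "joint_vel": joint speeds; "joint_torque": joint torques, N m; "tool_pos": TCP position; "tcp_rot": TCP orientation; "wrist_force": force on the tool from outside, world axes, zero at the start; "torque": the same for the moment, N m; "width": opening from 0.0 (shut) to 1.0 (fully open); "grip_force": force on a finger pad.
Only numpy, scipy, OpenCV 4.12 (cv2) and the standard library are available. Lean on these libraries where they do the work, as an engineer would, in place of code of your own. Each camera call takes 0.05 s, during which the arm holds its last target. There are 200 camera calls.

## Task

Walnuts are to be roasted: with the gripper, press the dispenser's spring pedal all the way down, leaning on it with about 15 newtons once it meets its stop but without ramming it; keep it down until all five walnuts have rolled into the baking tray, then let the pedal spring up. Spread the walnuts into an even single layer, using the left, middle and right of the tray and leaving at least a finger's breadth (15 mm) of space between any two. Leave the other things on the worktop alone.

Things in the scene. Friction and masses are not known exactly. Their poses are not given: they have to be found in the camera images.
- dispenser: White walnut dispenser fixed on the worktop, 300 mm deep, 220 wide, 179 high at its gate frame (130 mm wide, 24 deep, at x = 0). Origin on the worktop below the gate, mid-chute; x to its rear (away from the robot at yaw 0), y to its left, z up. Its open-topped chute, 90 mm wide, slopes down at 22 degrees toward the robot; the pedal stands on its left side.
- dispenser_outlet (a point): Middle of the lip of the chute, over the tray's rear rim: (-60, 0, 34) mm in the dispenser's frame.
- gate: Flat steel gate, 92 mm wide, 50 high, that holds the walnuts back in the chute. It rises as the pedal goes down, by 54 mm with the pedal on its stop, and closes when the pedal is let up. Origin at the middle of its lower edge.
- pedal: Steel spring pedal, 150 mm long, pointing to the robot. Origin on its hinge (axis along y), at (40, 121, 56) mm in the dispenser's frame. The spring pushes back with about 4 N at first and 10 N just before the stop; let go, it rises by itself.
- pedal_pad (a point): Middle of the top of the ribbed rubber pad (46 mm wide, 56 long) at the pedal's front end; at rest at (-78, 121, 90) mm in the dispenser's frame, sloping up toward the robot by 0.2 rad. Pressed, it sinks in an arc of radius 122 mm about the hinge by some 35 to 40 mm, until the pedal meets a firm stop, to be felt.
- tray_floor (a point): Centre of the floor (top face, 3 mm above the worktop) of the dark steel baking tray fixed in front of the chute, 190 mm (x) by 320 mm (y) outside, walls 3 mm thick, rim 16 mm above the worktop. Axes parallel to the dispenser's. The chute ends over the rear rim of the tray, at y = +96 mm in this frame (toward the tray's left end).
- walnut0: One of five equal walnuts, balls of 38 mm diameter, 20 g, brown, unpainted, slow to roll; at the start they lie behind the gate in the chute. Origin at the centre.
- walnut1: One of five equal walnuts, balls of 38 mm diameter, 20 g, brown, unpainted, slow to roll; at the start they lie behind the gate in the chute. Origin at the centre.
- walnut2: One of five equal walnuts, balls of 38 mm diameter, 20 g, brown, unpainted, slow to roll; at the start they lie behind the gate in the chute. Origin at the centre.
- walnut3: One of five equal walnuts, balls of 38 mm diameter, 20 g, brown, unpainted, slow to roll; at the start they lie behind the gate in the chute. Origin at the centre.
- walnut4: One of five equal walnuts, balls of 38 mm diameter, 20 g, brown, unpainted, slow to roll; at the start they lie behind the gate in the chute. Origin at the centre.
- spice_jar_a: Spice jar with dark cap, 41 mm diameter, 105 mm high. A bystander, to be left alone. Origin at the middle of its underside.
- spice_jar_b: Spice jar with dark cap, 41 mm diameter, 105 mm high. A bystander, to be left alone. Origin at the middle of its underside.
- oil_bottle: Tall slim green oil bottle, 62 mm wide, 268 mm high. A bystander, to be left alone. Origin at the middle of its underside.
- pepper_mill: Turned dark wooden pepper mill, 58 mm diameter, 170 mm high. A bystander, to be left alone. Origin at the middle of its underside.
- tomato: Tomato, 62 mm. A bystander, to be left alone. Origin at the middle of its underside.
- onion: Red onion, 84 mm. A bystander, to be left alone. Origin at the middle of its underside.
- clothes_peg: Wooden clothes peg lying flat, 15 x 72 x 12 mm. A bystander, to be left alone. Origin at the middle of its underside.
Mind the look-alikes: they are no part of the job. Leave any pink or purple look-alike of the walnut4 alone.

How it is judged:
On the way, in this order (a step that is already met when the one before it is completed fails the run):
1. the fingers hold the pedal down on its stop, pressing it with at least 11 N (z of pedal_pad in the frame of dispenser below 0.0545 m and contact force between the fingers and pedal above 11 N), for 0.3 s.
2. all five walnuts lie in the tray, and the pedal has sprung up again (z of pedal_pad in the frame of dispenser above 0.083 m and x of walnut0 in the frame of tray_floor between -0.093 and 0.093 m and y of walnut0 in the frame of tray_floor between -0.158 and 0.158 m and z of walnut0 in the frame of tray_floor between 0.01 and 0.026 m and x of walnut1 in the frame of tray_floor between -0.093 and 0.093 m and y of walnut1 in the frame of tray_floor between -0.158 and 0.158 m and z of walnut1 in the frame of tray_floor between 0.01 and 0.026 m and x of walnut2 in the frame of tray_floor between -0.093 and 0.093 m and y of walnut2 in the frame of tray_floor between -0.158 and 0.158 m and z of walnut2 in the frame of tray_floor between 0.01 and 0.026 m and x of walnut3 in the frame of tray_floor between -0.093 and 0.093 m and y of walnut3 in the frame of tray_floor between -0.158 and 0.158 m and z of walnut3 in the frame of tray_floor between 0.01 and 0.026 m and x of walnut4 in the frame of tray_floor between -0.093 and 0.093 m and y of walnut4 in the frame of tray_floor between -0.158 and 0.158 m and z of walnut4 in the frame of tray_floor between 0.01 and 0.026 m), for 0.2 s.
At the end, for the whole second after the job is handed in: All five walnuts are at rest on the floor of the tray, none on another or on the rim; any two centres are more than 50 mm apart (12 mm of space); at least one walnut lies in each third of the tray's length (left, middle, right); the pedal is up (all of step 2 and distance between each of walnut1, walnut2, walnut3, walnut4 and walnut0 above 0.05 m and distance between each of walnut2, walnut3, walnut4 and walnut1 above 0.05 m and distance between each of walnut3, walnut4 and walnut2 above 0.05 m and distance between walnut4 and walnut3 above 0.05 m and y of any of walnut0, walnut1, walnut2, walnut3, walnut4 in the frame of tray_floor below -0.052 m and (y of walnut0 in the frame of tray_floor between -0.052 and 0.052 m or y of walnut1 in the frame of tray_floor between -0.052 and 0.052 m or y of walnut2 in the frame of tray_floor between -0.052 and 0.052 m or y of walnut3 in the frame of tray_floor between -0.052 and 0.052 m or y of walnut4 in the frame of tray_floor between -0.052 and 0.052 m) and y of any of walnut0, walnut1, walnut2, walnut3, walnut4 in the frame of tray_floor above 0.052 m and linear speed of each of walnut0, walnut1, walnut2, walnut3, walnut4 below 0.02 m/s); the robot touches nothing.
It fails at once if the pedal is rammed (more than 45 N) (contact force between the arm and pedal above 45 N).
It fails at once if a bystander is pushed more than 30 mm or knocked over (distance of any of spice_jar_a, spice_jar_b, oil_bottle, pepper_mill, tomato, onion, clothes_peg from where it was at the start of the episode above 0.03 m or angle between any of spice_jar_a, spice_jar_b, oil_bottle, pepper_mill's own z axis and vertical above 0.5 rad).
It also fails if it takes over 67 s, if anything falls off the work surface, if the arm or the gripper's body presses on something with over 40 N, if the wrist force passes 120 N, or if a joint passes its speed limit or range.

## Working session

There is one attempt and no reset: what is moved stays moved. The work goes in short steps, Python scripts to look and compute and a tool call to move; the robot and the scene stay as the last step left them, time stands still between calls to the robot, and variables do not carry over. Pictures are saved under pics/ and viewed, at most 10 in all, crops included, and the job is handed in when it is done.

Besides the shell and the picture viewer there is one more tool, called after ">>>" as a command line: name --argument value ..., lists and objects as JSON in quotes. apply_moves: Moves the arm, as the interface text tells. Scaled input: -1 to 1 covers 0.05 m each way for a shift and 6 degrees each way for a turn. Its arguments: {"type":"object","properties":{"fingers":{"type":"array","items":{"type":"number"}},"travel":{"type":"array","items":{"type":"array","items":{"type":"number"}}},"rotation":{"type":"array","items":{"type":"array","items":{"type":"number"}}},"newtons":{"type":"number"}},"required":["fingers","travel","rotation"]}

```bash
mkdir -p pics; cat > h.py <<'E'
from workcell import *
import numpy as np, cv2
from scipy.spatial.transform import Rotation as R
def ray(c,px):
    E=np.array(c["extrinsics"]); x=(px[0]-c["cx"])/c["fx"]; y=(px[1]-c["cy"])/c["fy"]
    d=E[:3,:3].T@np.array([x,y,1]); o=-E[:3,:3].T@E[:3,3]; return o,d
def atz(c,px,z):
    o,d=ray(c,px); return o+d*(z-o[2])/d[2]
def proj(c,p):
    E=np.array(c["extrinsics"]); q=E[:3,:3]@np.array(p)+E[:3,3]
    return np.array([c["fx"]*q[0]/q[2]+c["cx"],c["fy"]*q[1]/q[2]+c["cy"]])
def tri(c1,p1,c2,p2):
    o1,d1=ray(c1,p1);o2,d2=ray(c2,p2)
    A=np.stack([d1,-d2],1);s=np.linalg.lstsq(A,o2-o1,rcond=None)[0]
    a=o1+s[0]*d1;b=o2+s[1]*d2;return (a+b)/2,np.linalg.norm(a-b)
def save(c,n): cv2.imwrite("pics/"+n,cv2.cvtColor(c["image"],cv2.COLOR_RGB2BGR))
E
python3 - <<'E'
from h import *
np.set_printoptions(precision=4,suppress=True)
t=read_camera("top");s=read_camera("side")
cv2.imwrite("pics/a.png",cv2.cvtColor(np.vstack([t["image"],s["image"]]),cv2.COLOR_RGB2BGR)[:, :]) if 0 else None
save(t,"top0.png");save(s,"side0.png")
for n in ["dispenser","dispenser_outlet","gate","pedal","pedal_pad","tray_floor","walnut0","spice_jar_a","oil_bottle","pepper_mill","tomato","onion","clothes_peg"]:
    for cn,c in(("top",t),("side",s)):
        print(n,cn,[(round(d["p"],2),np.round(d["location"]).tolist()) for d in tip_of(cn,n)][:6])
for n,z in (("dispenser_outlet",.034),("pedal_pad",.09),("tray_floor",.003)):
    a=tip_of("top",n);b=tip_of("side",n)
    if a: print(n,atz(t,a[0]["location"],z))
    if b: print(n,atz(s,b[0]["location"],z))
    if a and b: print(tri(t,a[0]["location"],s,b[0]["location"]))
st=read_state();print(st)
E
```

```text
dispenser top [(0.58, [241.0, 161.0])]
dispenser side [(0.56, [234.0, 253.0])]
dispenser_outlet top [(0.77, [235.0, 182.0])]
dispenser_outlet side [(0.57, [258.0, 241.0])]
gate top [(0.61, [241.0, 162.0])]
gate side []
pedal top [(0.95, [202.0, 144.0]), (0.63, [358.0, 207.0])]
pedal side [(0.86, [220.0, 268.0]), (0.58, [253.0, 179.0])]
pedal_pad top [(0.75, [199.0, 179.0]), (0.54, [231.0, 153.0]), (0.52, [147.0, 187.0])]
pedal_pad side [(0.76, [267.0, 252.0])]
tray_floor top [(0.61, [262.0, 204.0]), (0.24, [233.0, 144.0])]
tray_floor side [(0.98, [279.0, 228.0])]
walnut0 top [(0.69, [245.0, 143.0]), (0.57, [231.0, 141.0]), (0.55, [247.0, 154.0]), (0.54, [176.0, 185.0]), (0.45, [241.0, 135.0]), (0.39, [233.0, 154.0])]
walnut0 side [(0.68, [284.0, 307.0]), (0.66, [212.0, 216.0]), (0.55, [198.0, 219.0]), (0.42, [224.0, 186.0]), (0.41, [222.0, 229.0])]
spice_jar_a top [(0.62, [150.0, 226.0]), (0.58, [147.0, 190.0])]
spice_jar_a side [(0.98, [357.0, 326.0]), (0.78, [304.0, 344.0])]
oil_bottle top [(0.91, [361.0, 165.0]), (0.45, [231.0, 154.0])]
oil_bottle side [(0.57, [213.0, 182.0])]
pep
[... 620 characters left out ...]
62 0.1565 0.09  ]
(array([0.6187, 0.1616, 0.0946]), np.float64(0.002040371477799401))
tray_floor [ 0.5362 -0.0459  0.003 ]
tray_floor [ 0.5234 -0.0481  0.003 ]
(array([ 0.5307, -0.044 ,  0.0076]), np.float64(0.01137521494281657))
{'time': 1.7, 'q': array([ 1.2541,  0.2639,  1.604 ,  0.    ,  1.2737, -0.0369]), 'joint_vel': array([0.0019, 0.0015, 0.0007, 0.0006, 0.001 , 0.0008]), 'joint_torque': array([  0.0007, -51.506 , -36.77  ,   0.0001,   0.0012,   0.    ]), 'tool_pos': array([0.1864, 0.6487, 0.2313]), 'tcp_rot': array([-0.4381, -3.1109,  0.0001]), 'wrist_force': array([0.0105, 0.0225, 0.2637]), 'torque': array([-0.0189, -0.0142,  0.0115]), 'grip_force': 0.0, 'width': 0.9983194903222278}
```

View images.

View pics/top0.png

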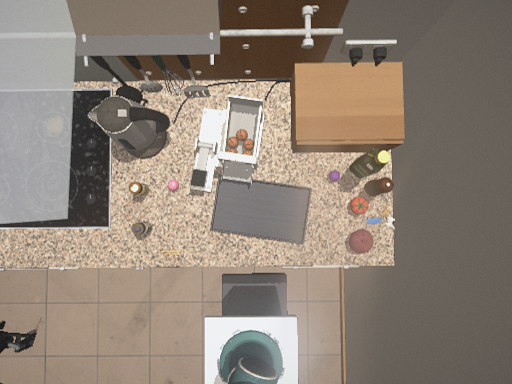

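View pics/side0.png

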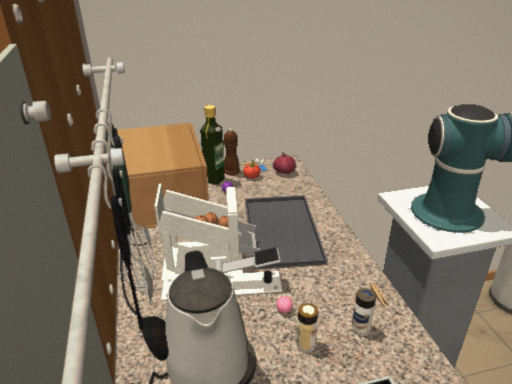

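```bash
cat >> h.py <<'E'
np.set_printoptions(precision=4,suppress=True)
E
python3 - <<'E'
from h import *
t=read_camera("top")
from scipy.optimize import minimize
r=regions_of("top","tray_floor")
for x in r: print(x["p"],x["bbox"],x["mask"].sum())
m=r[0]["mask"]
cs=cv2.findContours(m.astype(np.uint8),cv2.RETR_EXTERNAL,cv2.CHAIN_APPROX_NONE)[0]
c=max(cs,key=cv2.contourArea)[:,0]
P=np.array([atz(t,p,.016)[:2] for p in c])
rect=cv2.minAreaRect((P*1000).astype(np.float32));print(rect);
# dark-pixel variant
hsv=cv2.cvtColor(t["image"],cv2.COLOR_RGB2HSV)
g=((hsv[...,2]<110)&(hsv[...,1]<60)).astype(np.uint8);g[:170]=0;g[255:]=0;g[:,:200]=0;g[:,325:]=0
g=cv2.morphologyEx(g,cv2.MORPH_OPEN,np.ones((3,3),np.uint8))
cs=cv2.findContours(g,cv2.RETR_EXTERNAL,cv2.CHAIN_APPROX_NONE)[0];c2=max(cs,key=cv2.contourArea)[:,0]
P2=np.array([atz(t,p,.016)[:2] for p in c2]);rect2=cv2.minAreaRect((P2*1000).astype(np.float32));print(rect2)
# fit fixed-size rectangle by IoU in the image
def rectpx(v):
    x,y,a=v;Rm=np.array([[np.cos(a),-np.sin(a)],[np.sin(a),np.cos(a)]])
    return np.array([proj(t,[*(Rm@np.array(k)+[x,y]),.016]) for k in [(.095,.16),(.095,-.16),(-.095,-.16),(-.095,.16)]])
def cost(v,M):
    im=np.zeros((384*4,512*4),np.uint8);cv2.fillConvexPoly(im,np.round(rectpx(v)*4+1.5).astype(int),1)
    return -(im&M).sum()/(im|M).sum()
for mm in(m.astype(np.uint8),g):
    M=cv2.resize(mm,None,fx=4,fy=4,interpolation=cv2.INTER_NEAREST)
    b=min((minimize(cost,[.535,-.047,a],args=(M,),method="Nelder-Mead",options=dict(initial_simplex=[[.535,-.047,a],[.545,-.047,a],[.535,-.037,a],[.535,-.047,a+.05]])) for a in(-.15,-.08,0,.08)),key=lambda r:r.fun)
    print(b.x,b.fun)
    x,y,a=b.x;Rm=np.array([[np.cos(a),-np.sin(a)],[np.sin(a),np.cos(a)]])
    out=Rm@[.095,.096]+[x,y];print("outlet",out); d0=out+Rm@[.06,0]
    pad=d0+Rm@[-.078,.121];print("disp",d0,"pad",pad, proj(t,[*pad,.09]))
for nm in("pedal_pad","pedal"):
  r=regions_of("top",nm);print(nm,[(x["p"],x["bbox"]) for x in r][:3])
c=t["image"][120:260,150:330]
im=cv2.resize(c,None,fx=4,fy=4,interpolation=cv2.INTER_CUBIC)
for q in [*rectpx(b.x),proj(t,[*pad,.09]),proj(t,[*out,.034])]:
    cv2.circle(im,tuple(np.round((q-[150,120])*4+2).astype(int)),4,(255,0,0),-1)
cv2.imwrite("pics/crop1.png",im[...,::-1])
E
```

```text
0.68 [214.4, 177.1, 95.9, 67.1] 5126
((521.5436401367188, -40.49479675292969), (323.7770080566406, 196.897705078125), 81.06769561767578)
((629.4244995117188, 160.03414916992188), (17.349620819091797, 48.72538757324219), 89.94512176513672)
[ 0.715 -0.187  0.   ] 0.0
outlet [ 0.81  -0.091]
disp [ 0.87  -0.091] pad [0.792 0.03 ] [238.644  126.3776]
[ 0.4987 -0.0759  0.0741] 0.0
outlet [0.5863 0.0269]
disp [0.6462 0.0313] pad [0.5594 0.1462] [203.4356 197.2846]
pedal_pad [(0.41, [351.6, 145.6, 36.7, 32.4])]
pedal [(0.57, [189.8, 144.3, 22.7, 44.3])]<stdin>:23: RuntimeWarning: overflow encountered in scalar negative
```

View pics/crop1.png

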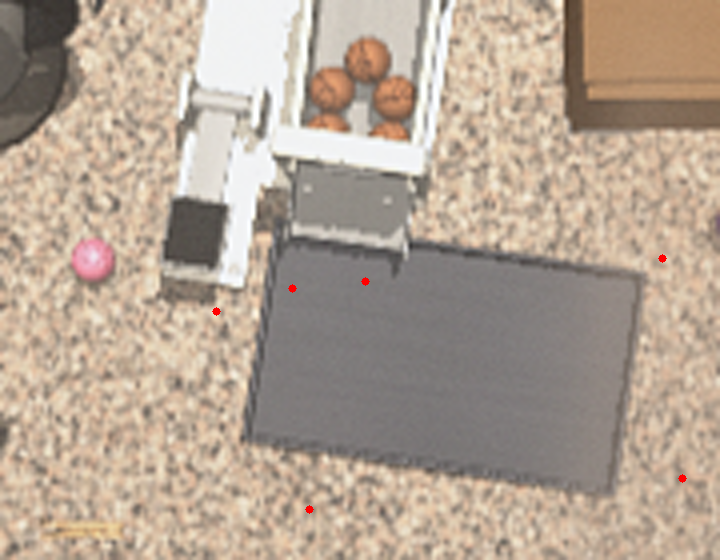

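```bash
python3 - <<'E'
from h import *
from scipy.optimize import least_squares
t=read_camera("top")
px=[((641,273),.095,-.16,.016),((609,493),-.095,-.16,.016),((246,440),-.095,.16,.016),((195,231),.077,.217,.09),((350,238),.095,.096,.034)]
def f(v):
    x,y,a=v;c,s=np.cos(a),np.sin(a)
    return np.concatenate([proj(t,[x+c*X-s*Y,y+s*X+c*Y,Z])-(np.array(p)/4-.4+[150,120]) for p,X,Y,Z in px])
r=least_squares(f,[.525,-.04,-.1]);print(r.x,r.fun)
x,y,a=r.x
W=lambda X,Y:(x+np.cos(a)*X-np.sin(a)*Y,y+np.sin(a)*X+np.cos(a)*Y)
print("disp",W(.155,.096),"pad",W(.077,.217),"outlet",W(.095,.096))
for p,z in(((173,185),.02),((334,175),.02),((137,187),.1),((141,229),.1)):print(atz(t,p,z))
E
```

```text
[ 0.5192 -0.0397 -0.1442] [ 0.3398  0.4695  1.2498  0.3973 -0.5009  0.8871 -0.3533 -0.5395 -0.7219
 -1.2108]
disp (np.float64(0.6864080106544523), np.float64(0.03302679762831778)) pad (np.float64(0.6266000154662413), np.float64(0.16397718407893858)) outlet (np.float64(0.6270303883088633), np.float64(0.04164642433627887))
[0.6057 0.2614 0.02  ]
[ 0.6352 -0.2938  0.02  ]
[0.5943 0.3606 0.1   ]
[0.4584 0.3464 0.1   ]
```

```bash
cat >> h.py <<'E'
def to(p,yawy=None):
    "rows to reach p; yawy = wanted world angle (deg) of tool y"
    st=read_state();Rm=R.from_rotvec(st["tcp_rot"]).as_matrix()
    d=Rm.T@(np.array(p)-st["tool_pos"])/.05
    print("t",st["time"],"pos",st["tool_pos"],"F",st["wrist_force"],"tool shift units",d,"yaw y",np.degrees(np.arctan2(Rm[1,1],Rm[0,1])), "z axis",Rm[:,2])
    if yawy is not None:
        b=(yawy-np.degrees(np.arctan2(Rm[1,1],Rm[0,1]))+90)%180-90
        print("turn units about tool z",-b/6)
        c,s=np.cos(np.radians(b)),np.sin(np.radians(b));Rz=np.array([[c,-s,0],[s,c,0],[0,0,1]])
        print("shift after turn",(Rz@Rm).T@(np.array(p)-st["tool_pos"])/.05)
E
python3 -c "
from h import *
to([.614,.164,.14],81.7)"
```

```text
t 1.95 pos [0.1864 0.6488 0.2313] F [-0.1827  0.7284  0.4997] tool shift units [-10.8967  -6.9565   1.8258] yaw y 73.9701713442337 z axis [-0. -0. -1.]
turn units about tool z -1.2883047759610495
shift after turn [-9.862  -8.3589  1.8258]
```

>>> apply_moves --fingers '[0,0,0,0,0,0,0,0,0,0,0,0]' --travel '[[0,0,0],[0,0,0],[-0.7,-0.6,0],[-0.7,-0.6,0],[-0.7,-0.6,0],[-0.7,-0.6,0],[-0.7,-0.6,0],[-0.7,-0.6,0],[-0.7,-0.6,0],[-0.7,-0.6,0],[-0.7,-0.6,0],[-0.7,-0.6,0]]' --rotation '[[0,0,-0.65],[0,0,-0.65],[0,0,0],[0,0,0],[0,0,0],[0,0,0],[0,0,0],[0,0,0],[0,0,0],[0,0,0],[0,0,0],[0,0,0]]'

```text
time: 3.15
tool_pos: [0.4909, 0.3002, 0.2316]
tcp_rot: [0.225, 3.133, 0.001]
wrist_force: [-1.2, 0.1, -0.3]
width: -0.004
grip_force: 0.0
```

```bash
python3 -c "
from h import *
to([.614,.164,.12],81.7)"
```

```text
t 3.15 pos [0.4909 0.3002 0.2316] F [-1.2386  0.1171 -0.2866] tool shift units [-2.8254 -2.3446  2.2328] yaw y 81.76920825126064 z axis [ 0.0007  0.0004 -1.    ]
turn units about tool z 0.01153470854343889
shift after turn [-2.8282 -2.3412  2.2328]
```

>>> apply_moves --fingers '[0,0,0,0,0,0,0,0]' --travel '[[-0.7,-0.6,0],[-0.7,-0.6,0.2],[-0.7,-0.6,0.4],[-0.6,-0.5,0.6],[0,0,0.6],[0,0,0.4],[0,0,0],[0,0,0]]' --rotation '[[0,0,0],[0,0,0],[0,0,0],[0,0,0],[0,0,0],[0,0,0],[0,0,0],[0,0,0]]'

```text
time: 3.95
tool_pos: [0.6068, 0.1688, 0.1214]
tcp_rot: [-0.225, -3.133, 0.0]
wrist_force: [0.8, 1.2, -0.4]
width: 0.001
grip_force: 0.0
```

```bash
python3 - <<'E'
from h import *
to([.614,.164,.095],81.7)
t=read_camera("top");s=read_camera("side")
a=t["image"][140:230,160:280];b=s["image"][200:300,200:320]
im=np.hstack([cv2.resize(a,(400,300),interpolation=cv2.INTER_CUBIC),cv2.resize(b,(400,333),interpolation=cv2.INTER_CUBIC)[:300]])
cv2.imwrite("pics/press.png",im[...,::-1])
E
```

```text
t 3.95 pos [0.6068 0.1688 0.1214] F [ 0.8031  1.1602 -0.3921] tool shift units [-0.1574 -0.0733  0.5285] yaw y 81.76960061768827 z axis [-0.0006 -0.0001 -1.    ]
turn units about tool z 0.011600102948044366
shift after turn [-0.1575 -0.0731  0.5285]
```

View pics/press.png

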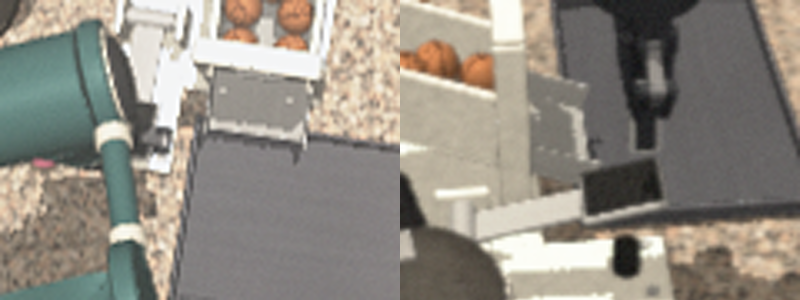

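>>> apply_moves --fingers '[0,0,0,0,0,0,0,0,0,0]' --travel '[[-0.15,-0.07,0.2],[0,0,0.2],[0,0,0.1],[0,0,0.1],[0,0,0.1],[0,0,0.1],[0,0,0.1],[0,0,0.1],[0,0,0.1],[0,0,0]]' --rotation '[[0,0,0],[0,0,0],[0,0,0],[0,0,0],[0,0,0],[0,0,0],[0,0,0],[0,0,0],[0,0,0],[0,0,0]]'

```text
time: 5.05
tool_pos: [0.6128, 0.1646, 0.0662]
tcp_rot: [-0.225, -3.132, -0.0]
wrist_force: [-3.7, 1.1, 4.8]
width: 0.002
grip_force: 2.1
```

>>> apply_moves --fingers '[0,0,0,0,0]' --travel '[[0,0,0.06],[0,0,0.04],[0,0,0.04],[0,0,0.04],[0,0,0]]' --rotation '[[0,0,0],[0,0,0],[0,0,0],[0,0,0],[0,0,0]]'

```text
time: 5.55
tool_pos: [0.6128, 0.1647, 0.058]
tcp_rot: [-0.225, -3.131, -0.0]
wrist_force: [-6.3, 0.2, 8.4]
width: -0.0
grip_force: 4.6
```

>>> apply_moves --fingers '[0,0,0,0]' --travel '[[0,0,0.04],[0,0,0.04],[0,0,0],[0,0,0]]' --rotation '[[0,0,0],[0,0,0],[0,0,0],[0,0,0]]'

```text
time: 5.95
tool_pos: [0.6128, 0.1646, 0.0543]
tcp_rot: [-0.225, -3.131, -0.0]
wrist_force: [-6.9, 0.7, 9.9]
width: -0.001
grip_force: 4.9
```

>>> apply_moves --fingers '[0,0,0]' --travel '[[0,0,0.04],[0,0,0.02],[0,0,0]]' --rotation '[[0,0,0],[0,0,0],[0,0,0]]'

```text
time: 6.25
tool_pos: [0.6128, 0.1647, 0.0522]
tcp_rot: [-0.225, -3.131, -0.0]
wrist_force: [-7.8, -0.7, 14.1]
width: -0.004
grip_force: 7.2
```

>>> apply_moves --fingers '[0,0]' --travel '[[0,0,0.02],[0,0,0]]' --rotation '[[0,0,0],[0,0,0]]'

```text
time: 6.45
tool_pos: [0.6128, 0.1647, 0.052]
tcp_rot: [-0.225, -3.132, -0.0]
wrist_force: [-10.7, -0.4, 18.3]
width: 0.001
grip_force: 9.3
```

Firmly on the stop (about 18–20 N). Hold and look.

>>> apply_moves --fingers '[0,0,0,0,0,0,0,0,0,0,0,0]' --travel '[[0,0,0],[0,0,0],[0,0,0],[0,0,0],[0,0,0],[0,0,0],[0,0,0],[0,0,0],[0,0,0],[0,0,0],[0,0,0],[0,0,0]]' --rotation '[[0,0,0],[0,0,0],[0,0,0],[0,0,0],[0,0,0],[0,0,0],[0,0,0],[0,0,0],[0,0,0],[0,0,0],[0,0,0],[0,0,0]]'

```text
time: 7.65
tool_pos: [0.6129, 0.1647, 0.052]
tcp_rot: [-0.225, -3.132, -0.0]
wrist_force: [-10.2, -0.3, 18.5]
width: 0.001
grip_force: 9.3
```

```bash
cat >> h.py <<'E'
T=(.5192,-.0397,-.1442)
def W(X,Y):
    x,y,a=T;return np.array([x+np.cos(a)*X-np.sin(a)*Y,y+np.sin(a)*X+np.cos(a)*Y])
def toT(p):
    x,y,a=T;dx,dy=p[0]-x,p[1]-y;return np.array([np.cos(a)*dx+np.sin(a)*dy,-np.sin(a)*dx+np.cos(a)*dy])
def nuts(show=True):
    t=read_camera("top");out=[]
    for d in regions_of("top","walnut0"):
        m=d["mask"];cols=t["image"][m].mean(0) if m.any() else 0
        ys,xs=np.nonzero(m); 
        if not len(xs): continue
        w=atz(t,(xs.mean(),ys.mean()),.022);out.append((d["p"],w[:2],toT(w)))
        if show: print(round(d["p"],2),"px",round(xs.mean(),1),round(ys.mean(),1),"n",m.sum(),"rgb",np.round(cols),"W",w[:2],"T",toT(w))
    return t,out
E
python3 - <<'E'
from h import *
print(read_state()["wrist_force"])
t,o=nuts();s=read_camera("side")
a=t["image"][120:250,150:330];b=s["image"][150:300,150:330]
im=np.hstack([cv2.resize(a,(400,289),interpolation=cv2.INTER_CUBIC),cv2.resize(b,(400,333),interpolation=cv2.INTER_CUBIC)[:289]])
cv2.imwrite("pics/hold.png",im[...,::-1])
E
```

```text
[-10.1672  -0.298   18.5046]
0.49 px 219.1 214.0 n 110 rgb [161. 116.  89.] W [0.5046 0.1021] T [-0.0348  0.1383]
0.42 px 222.0 224.9 n 90 rgb [175. 122.  89.] W [0.467  0.0924] T [-0.0706  0.1232]
```

View pics/hold.png

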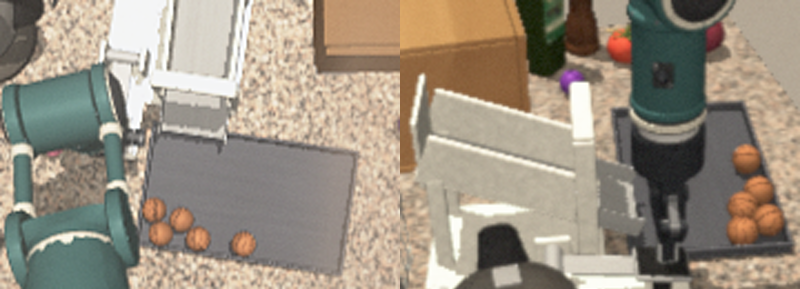

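>>> apply_moves --fingers '[0,0,0,0,0,0,0]' --travel '[[0,0,-0.2],[0,0,-0.4],[0,0,-0.6],[0,0,-0.7],[0,0,-0.6],[0,0,-0.2],[0,0,0]]' --rotation '[[0,0,0],[0,0,0],[0,0,0],[0,0,0],[0,0,0],[0,0,0],[0,0,0]]'

```text
time: 8.5
tool_pos: [0.6151, 0.1646, 0.1863]
tcp_rot: [0.225, 3.129, 0.002]
wrist_force: [-0.9, 0.0, -1.3]
width: -0.001
grip_force: 0.0
```

```bash
cat >> h.py <<'E'
def balls(n=5,name=None,verbose=True):
    t=read_camera("top");I=t["image"].astype(int)
    poly=np.array([proj(t,[*W(*k),.02]) for k in[(.1,.165),(.1,-.165),(-.1,-.165),(-.1,.165)]])
    roi=np.zeros((384,512),np.uint8);cv2.fillConvexPoly(roi,poly.astype(int),1)
    sc=6;B=cv2.resize(((I[...,0]-I[...,2])*roi).clip(0,255).astype(np.uint8),None,fx=sc,fy=sc,interpolation=cv2.INTER_CUBIC)
    M=(B>38).astype(np.float32)
    r=.019/t["fx"]**-1/ (np.array(t["extrinsics"])[:3]@[*W(0,0),.022,1])[2]*sc
    k=int(r)+3;yy,xx=np.mgrid[-k:k+1,-k:k+1];D=np.where(xx**2+yy**2<=r*r,1.,0);ring=((xx**2+yy**2>r*r)&(xx**2+yy**2<(r+2.5)**2))*-.7
    S=cv2.filter2D(M,-1,(D+ring).astype(np.float32))/D.sum();out=[]
    for _ in range(n):
        _,v,_,p=cv2.minMaxLoc(S)
        if v<.35:break
        px=(np.array(p)+.5)/sc-.5;w=atz(t,px,.022);out.append(w[:2])
        if verbose:print("score",round(v,2),"px",px,"W",w[:2],"T",toT(w))
        cv2.circle(S,p,int(1.7*r),-1.,-1)
    out=np.array(out)
    if len(out)>1:
        d=np.linalg.norm(out[:,None]-out[None],axis=2);print("dist mm\n",np.round(d*1000))
    if name:
        im=cv2.resize(t["image"][165:255,200:325],None,fx=sc,fy=sc,interpolation=cv2.INTER_CUBIC)[...,::-1].copy()
        for w in out:
            q=(proj(t,[*w,.022])-[200,165]+.5)*sc-.5;cv2.circle(im,tuple(q.astype(int)),int(r),(0,255,0),1)
        cv2.imwrite("pics/"+name,im)
    return out
E
python3 - <<'E'
from h import *
balls(name="b1.png")
E
```

```text
score 0.95 px [259.25 229.25] W [ 0.4514 -0.0348] T [-0.0678 -0.0049]
score 0.94 px [221.75   224.4167] W [0.4688 0.0933] T [-0.0689  0.1244]
score 0.94 px [238.75   226.9167] W [0.4599 0.0352] T [-0.0695  0.0656]
score 0.92 px [218.75   213.9167] W [0.5048 0.1035] T [-0.0348  0.1396]
score 0.9 px [231.25   218.4167] W [0.4891 0.0607] T [-0.0443  0.095 ]
dist mm
 [[  0. 129.  71. 148. 103.]
 [129.   0.  59.  37.  38.]
 [ 71.  59.   0.  82.  39.]
 [148.  37.  82.   0.  46.]
 [103.  38.  39.  46.   0.]]
```

View pics/b1.png

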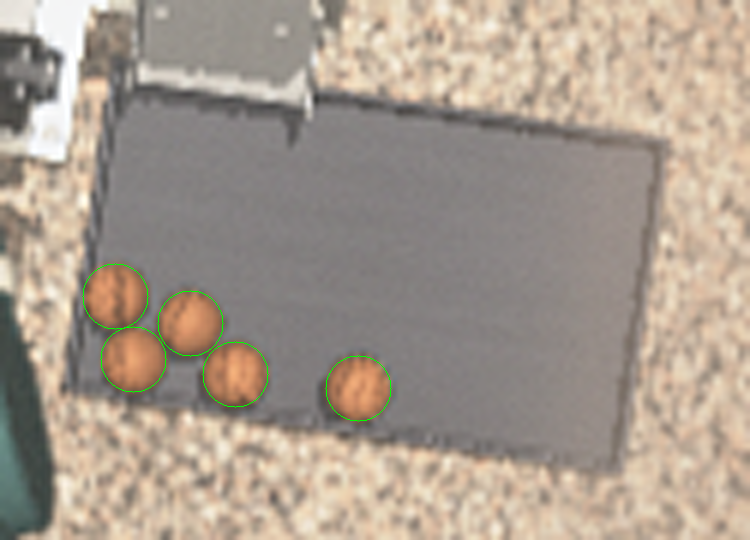

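```bash
cat >> h.py <<'E'
def clear(P,i,half=.025,th=.0145,w=.022):
    "best closing axes (tray deg) for ball i; P tray coords; clearance of finger boxes to other balls and to rim (mm)"
    res=[]
    for a in range(0,180,5):
        u=np.array([np.cos(np.radians(a)),np.sin(np.radians(a))]);v=np.array([-u[1],u[0]]);m=9;ov=-9
        for s in(1,-1):
            for j,p in enumerate(P):
                if j==i: continue
                q=p-P[i];x=abs(q@u*s-(half+th/2))-th/2;y=abs(q@v)-w/2
                m=min(m,np.hypot(max(x,0),max(y,0))-.019)
            for k in(half,half+th):
                for l in(-w/2,w/2):
                    c=P[i]+s*u*k+v*l;ov=max(ov,abs(c[0])-.092,abs(c[1])-.157)
        res.append((round(m*1000),round(ov*1000),a))
    return sorted(res,reverse=True)[:4]
E
python3 - <<'E'
from h import *
P=np.array([[-.0678,-.0049],[-.0689,.1244],[-.0695,.0656],[-.0348,.1396],[-.0443,.095]])
for i in(1,2,3,4): print(i,clear(P,i))
Q=np.delete(P,2,0)
for i in(1,2,3): print("C gone",i,clear(Q,i))
Q=np.delete(P,[2,4],0)
for i in(1,2): print("C,E gone",i,clear(Q,i))
to([*W(-.0695,.0656),.12],None)
E
```

```text
1 [(-1, 8, 80), (-1, 8, 75), (-3, 8, 85), (-3, 8, 70)]
2 [(16, 16, 145), (15, 15, 140), (13, 17, 150), (12, 13, 135)]
3 [(8, 18, 135), (6, 20, 130), (5, 16, 140), (3, 21, 125)]
4 [(-1, -8, 0), (-3, -7, 175), (-3, -7, 5), (-5, -7, 170)]
C gone 1 [(-1, 8, 80), (-1, 8, 75), (-3, 8, 85), (-3, 8, 70)]
C gone 2 [(8, 18, 135), (6, 20, 130), (5, 16, 140), (3, 21, 125)]
C gone 3 [(9, -7, 20), (6, -7, 25), (6, -7, 15), (4, -7, 10)]
C,E gone 1 [(17, 8, 115), (15, 8, 110), (15, 7, 120), (13, 8, 105)]
C,E gone 2 [(17, 23, 115), (15, 23, 110), (15, 22, 120), (13, 24, 105)]
t 8.55 pos [0.6138 0.1643 0.1841] F [-0.4051 -0.5794 -0.5597] tool shift units [ 2.6785 -2.9952  1.2794] yaw y 81.77247113886342 z axis [ 0.0005  0.0001 -1.    ]
```

```bash
python3 -c "
from h import *
to([*W(-.0705,.0656),.1],101.7)"
```

```text
t 8.55 pos [0.6138 0.1643 0.1841] F [-0.4051 -0.5794 -0.5597] tool shift units [ 2.6987 -2.9953  1.6794] yaw y 81.77247113886342 z axis [ 0.0005  0.0001 -1.    ]
turn units about tool z -3.32125481018943
shift after turn [ 3.5579 -1.8964  1.6792]
```

>>> apply_moves --fingers '[0.55,0.55,0.55,0.55,0.55,0.55,0.55,0.55,0.55,0.55,0.55]' --travel '[[0,0,0],[0,0,0],[0,0,0],[0,0,0],[0.7,-0.4,0.3],[0.7,-0.4,0.4],[0.7,-0.4,0.4],[0.7,-0.4,0.4],[0.7,-0.3,0.2],[0,0,0],[0,0,0]]' --rotation '[[0,0,-0.83],[0,0,-0.83],[0,0,-0.83],[0,0,-0.83],[0,0,0],[0,0,0],[0,0,0],[0,0,0],[0,0,0],[0,0,0],[0,0,0]]'

```text
time: 9.65
tool_pos: [0.4591, 0.0353, 0.0969]
tcp_rot: [0.317, -3.121, -0.001]
wrist_force: [0.3, 1.2, 1.0]
width: 0.548
grip_force: 0.0
```

```bash
python3 - <<'E'
from h import *
to([*W(-.0705,.0656),.013],101.7)
c=read_camera("wrist");print(read_state()["width"])
cv2.imwrite("pics/w1.png",c["image"][...,::-1])
E
```

```text
t 9.65 pos [0.4591 0.0353 0.0969] F [0.3295 1.1762 0.9661] tool shift units [-0.0022 -0.0003  1.6771] yaw y 101.61338505801652 z axis [-0.0043  0.0001 -1.    ]
turn units about tool z -0.014435823663914013
shift after turn [-0.0023 -0.0003  1.6771]
0.5521184450491565
```

View pics/w1.png

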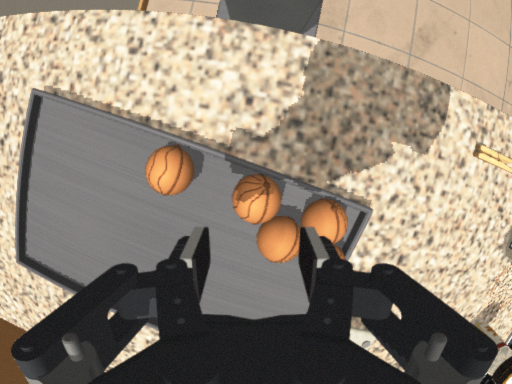

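```bash
cat >> h.py <<'E'
def fproj(c,p):
    E=np.array(c["extrinsics"]);q=E[:3,:3]@np.array(p)+E[:3,3];th=np.arctan2(np.hypot(q[0],q[1]),q[2]);u=q[:2]/np.hypot(q[0],q[1])
    return np.array([c["fx"]*th*u[0]+c["cx"],c["fy"]*th*u[1]+c["cy"]])
def funproj(c,px,z):
    d=(np.array(px)-[c["cx"],c["cy"]])/[c["fx"],c["fy"]];th=np.hypot(*d);E=np.array(c["extrinsics"])
    r=E[:3,:3].T@np.array([*(np.sin(th)*d/th),np.cos(th)]);o=-E[:3,:3].T@E[:3,3];return o+r*(z-o[2])/r[2]
E
python3 - <<'E'
from h import *
c=read_camera("wrist")
for p in((257,198),(278,240),(170,170),(325,222)):
    w=funproj(c,p,.022);print(p,w,toT(w))
E
```

```text
(257, 198) [0.46   0.0377 0.022 ] [-0.0697  0.0681]
(278, 240) [0.4915 0.0616 0.022 ] [-0.042   0.0963]
(170, 170) [ 0.4516 -0.0324  0.022 ] [-0.0679 -0.0025]
(325, 222) [0.4689 0.0955 0.022 ] [-0.0692  0.1265]
```

>>> apply_moves --fingers '[0.55,0.55,0.55,0.55,0.55,0.55,0.0,0.0,0.0,0.0]' --newtons 20 --travel '[[0,0.03,0.4],[0,0,0.5],[0,0,0.4],[0,0,0.25],[0,0,0.12],[0,0,0],[0,0,0],[0,0,0],[0,0,0],[0,0,0]]' --rotation '[[0,0,0],[0,0,0],[0,0,0],[0,0,0],[0,0,0],[0,0,0],[0,0,0],[0,0,0],[0,0,0],[0,0,0]]'

```text
time: 10.75
tool_pos: [0.4619, 0.0372, 0.0165]
tcp_rot: [-0.32, 3.124, -0.0]
wrist_force: [0.2, 0.7, 1.3]
width: 0.432
grip_force: 20.1
```

>>> apply_moves --fingers '[0,0,0]' --travel '[[0,0,-0.3],[0,0,-0.5],[0,0,-0.5]]' --rotation '[[0,0,0],[0,0,0],[0,0,0]]'

```text
time: 11.05
tool_pos: [0.4607, 0.0371, 0.0814]
tcp_rot: [0.32, -3.124, -0.0]
wrist_force: [0.5, 0.1, -0.1]
width: 0.426
grip_force: 20.2
```

```bash
python3 -c "
from h import *
to([*W(0.0,-.115),.0175]);print(read_state()['grip_force'],read_state()['width'])"
```

```text
t 11.05 pos [0.4607 0.0371 0.0814] F [ 0.4613  0.0814 -0.1122] tool shift units [-0.0509 -3.904   1.2765] yaw y 101.68182431678082 z axis [-0.0011 -0.     -1.    ]
20.15169471502304 0.42591061146176723
```

>>> apply_moves --fingers '[0,0,0,0,0,0,0,0,0,0,0,0]' --travel '[[0,-0.5,0],[0,-0.8,0],[0,-0.8,0],[0,-0.8,0],[-0.05,-0.6,0],[0,-0.4,0.1],[0,0,0.4],[0,0,0.4],[0,0,0.2],[0,0,0.1],[0,0,0],[0,0,0]]' --rotation '[[0,0,0],[0,0,0],[0,0,0],[0,0,0],[0,0,0],[0,0,0],[0,0,0],[0,0,0],[0,0,0],[0,0,0],[0,0,0],[0,0,0]]'

```text
time: 12.25
tool_pos: [0.5039, -0.1533, 0.0216]
tcp_rot: [-0.32, 3.124, -0.001]
wrist_force: [0.3, -1.2, 0.8]
width: 0.429
grip_force: 20.2
```

>>> apply_moves --fingers '[0,0,0.5,0.55,0.55,0.55,0.55,0.55,0.55]' --travel '[[0,0,0.09],[0,0,0],[0,0,0],[0,0,0],[0,0,-0.4],[0,0,-0.7],[0,0,-0.7],[0,0,0],[0,0,0]]' --rotation '[[0,0,0],[0,0,0],[0,0,0],[0,0,0],[0,0,0],[0,0,0],[0,0,0],[0,0,0],[0,0,0]]'

```text
time: 13.15
tool_pos: [0.5043, -0.1536, 0.1078]
tcp_rot: [-0.32, 3.123, -0.002]
wrist_force: [-0.6, 0.3, 0.1]
width: 0.551
grip_force: 0.0
```

```bash
python3 - <<'E'
from h import *
o=balls(name="b2.png")
P=np.array([toT(w) for w in o])
for i in range(len(P)):print(i,clear(P,i))
to([*W(-.042,.096),.1])
E
```

```text
score 0.94 px [221.75   224.4167] W [0.4688 0.0933] T [-0.0689  0.1244]
score 0.92 px [218.9167 213.9167] W [0.5048 0.1029] T [-0.0348  0.139 ]
score 0.92 px [231.0833 218.0833] W [0.4902 0.0612] T [-0.0432  0.0957]
score 0.92 px [259.25 229.25] W [ 0.4514 -0.0348] T [-0.0678 -0.0049]
dist mm
 [[  0.  37.  39. 129.]
 [ 37.   0.  44. 148.]
 [ 39.  44.   0. 104.]
 [129. 148. 104.   0.]]
0 [(0, 8, 80), (-1, 8, 75), (-2, 8, 85), (-3, 8, 70)]
1 [(7, 18, 135), (5, 16, 140), (4, 19, 130), (2, 21, 125)]
2 [(8, -8, 20), (6, -8, 25), (6, -8, 15), (3, -8, 10)]
3 [(76, 17, 165), (75, 17, 170), (74, 17, 160), (73, 16, 175)]
t 13.2 pos [ 0.5031 -0.1532  0.1064] F [ 0.9079 -0.3368 -0.0118] tool shift units [-0.64    4.2488  0.1268] yaw y 101.68679931103881 z axis [ 0.0001 -0.0001 -1.    ]
```

View pics/b2.png

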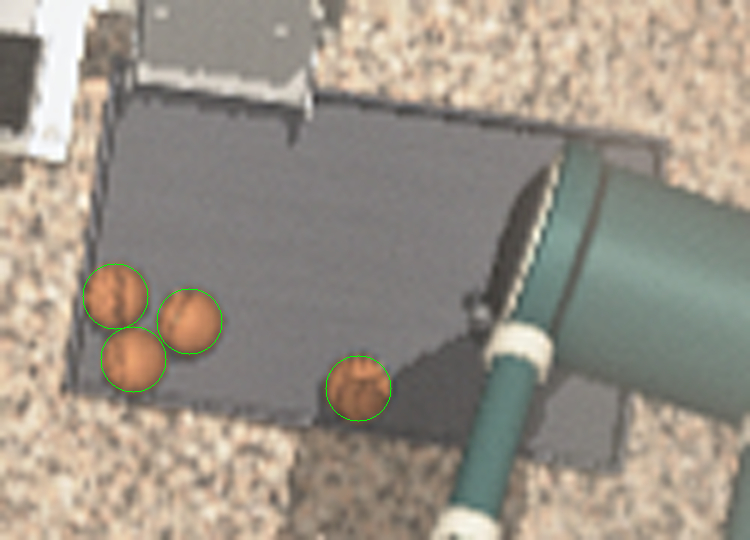

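>>> apply_moves --fingers '[0.55,0.55,0.55,0.55,0.55,0.55,0.55,0.55,0.55,0.55,0.55,0.55]' --travel '[[-0.1,0.7,0],[-0.1,0.7,0],[-0.1,0.7,0],[0,0.5,0],[0,0,0],[0,0,0],[0,0,0],[0,0,0],[0,0,0],[0,0,0],[0,0,0],[0,0,0]]' --rotation '[[0,0,1],[0,0,1],[0,0,1],[0,0,1],[0,0,1],[0,0,1],[0,0,1],[0,0,1],[0,0,1],[0,0,1],[0,0,1],[0,0,1]]'

```text
time: 14.4
tool_pos: [0.5088, -0.0226, 0.1042]
tcp_rot: [-1.582, -2.71, 0.003]
wrist_force: [-0.2, 0.4, -0.3]
width: 0.553
grip_force: 0.0
```

```bash
python3 - <<'E'
from h import *
to([*W(-.0425,.0965),.1],11.7);print(read_state()["q"])
E
```

```text
t 14.4 pos [ 0.5088 -0.0226  0.1042] F [-0.1805  0.4252 -0.2507] tool shift units [1.6474 0.5218 0.0856] yaw y 29.444117626518466 z axis [-0.0041  0.0004 -1.    ]
turn units about tool z 2.9573529377530767
shift after turn [ 1.7279 -0.0052  0.0875]
[-0.0934  0.0718  2.0772 -0.      0.9967 -0.6073]
```

>>> apply_moves --fingers '[0.55,0.55,0.55,0.55,0.55,0.55,0.55,0.55]' --travel '[[0,0,0],[0,0,0],[0,0,0],[0.6,0,0],[0.6,0,0],[0.5,0,0.1],[0,0,0],[0,0,0]]' --rotation '[[0,0,1],[0,0,1],[0,0,0.95],[0,0,0],[0,0,0],[0,0,0],[0,0,0],[0,0,0]]'

```text
time: 15.2
tool_pos: [0.4916, 0.0604, 0.0998]
tcp_rot: [-1.974, -2.441, 0.004]
wrist_force: [-0.1, -0.5, 0.8]
width: 0.551
grip_force: 0.0
```

```bash
python3 - <<'E'
from h import *
c=read_camera("wrist")
I=c["image"].astype(int);M=((I[...,0]-I[...,2])>60).astype(np.uint8)
r=regions_of("wrist","walnut0")
for d in r[:6]:
    ys,xs=np.nonzero(d["mask"]);w=funproj(c,(xs.mean(),ys.mean()),.022);print(round(d["p"],2),xs.mean(),ys.mean(),w,toT(w))
to([*W(-.0425,.0965),.012],11.7)
E
```

```text
0.96 435.65980795610426 8.839506172839506 [0.6063 0.2533 0.022 ] [0.0441 0.3025]
0.75 250.84919786096256 194.2951871657754 [0.4882 0.0624 0.022 ] [-0.0453  0.0966]
0.69 231.31655762455964 148.4635128334172 [0.4666 0.0942 0.022 ] [-0.0713  0.125 ]
0.61 282.3945578231293 145.24198250728864 [0.5033 0.1046 0.022 ] [-0.0365  0.1405]
0.55 204.82456140350877 290.03508771929825 [ 0.4663 -0.034   0.022 ] [-0.0532 -0.002 ]
t 15.3 pos [0.4926 0.0597 0.1007] F [ 0.1138 -0.5497 -1.0262] tool shift units [ 0.0508 -0.0195  1.7737] yaw y 11.978399267877066 z axis [-0.0012 -0.0005 -1.    ]
turn units about tool z 0.046399877979510507
shift after turn [ 0.0507 -0.0197  1.7737]
```

>>> apply_moves --fingers '[0.55,0.55,0.55,0.55,0.55,0.55,0.0,0.0,0.0,0.0]' --travel '[[0.04,-0.04,0.4],[0,0,0.5],[0,0,0.45],[0,0,0.25],[0,0,0.15],[0,0,0],[0,0,0],[0,0,0],[0,0,0],[0,0,0]]' --rotation '[[0,0,0],[0,0,0],[0,0,0],[0,0,0],[0,0,0],[0,0,0],[0,0,0],[0,0,0],[0,0,0],[0,0,0]]'

```text
time: 16.3
tool_pos: [0.4911, 0.062, 0.0146]
tcp_rot: [1.977, 2.441, 0.001]
wrist_force: [0.5, 0.1, -0.6]
width: 0.424
grip_force: 20.0
```

>>> apply_moves --fingers '[0,0,0]' --travel '[[0,0,-0.3],[0,0,-0.5],[0,0,-0.5]]' --rotation '[[0,0,0],[0,0,0],[0,0,0]]'

```text
time: 16.6
tool_pos: [0.4899, 0.0619, 0.0793]
tcp_rot: [-1.977, -2.441, 0.001]
wrist_force: [0.6, 0.1, -0.8]
width: 0.428
grip_force: 20.1
```

```bash
python3 -c "
from h import *
to([*W(0.03,.03),.0155],101.7);print(read_state()['grip_force'],read_state()['width'])"
```

```text
t 16.6 pos [0.4899 0.0619 0.0793] F [ 0.6167  0.1373 -0.8139] tool shift units [-1.7547  0.9227  1.2756] yaw y 11.998902620082852 z axis [-0.0012 -0.0001 -1.    ]
turn units about tool z -14.950182896652857
shift after turn [-0.9306 -1.7482  1.2788]
20.149256587028503 0.42777919311564355
```

>>> apply_moves --fingers '[0,0,0,0,0,0,0,0,0,0,0]' --travel '[[-0.5,0.25,0],[-0.6,0.3,0],[-0.45,0.25,0],[-0.2,0.12,0.1],[0,0,0.4],[0,0,0.4],[0,0,0.3],[0,0,0.15],[0,0,0],[0,0,0],[0,0,0]]' --rotation '[[0,0,0],[0,0,0],[0,0,0],[0,0,0],[0,0,0],[0,0,0],[0,0,0],[0,0,0],[0,0,0],[0,0,0],[0,0,0]]'

```text
time: 17.7
tool_pos: [0.5534, -0.0139, 0.0113]
tcp_rot: [-1.977, -2.441, 0.0]
wrist_force: [-0.3, 0.0, -0.1]
width: 0.427
grip_force: 21.3
```

>>> apply_moves --fingers '[0.5,0.55,0.55,0.55,0.55,0.55,0.55,0.55,0.55,0.55,0.55,0.55]' --travel '[[0,0,0],[0,0,0],[0,0,-0.4],[0,0,-0.7],[0,0,-0.7],[0,0,0],[0,0,0],[0,0,0],[0,0,0],[0,0,0],[0,0,0],[0,0,0]]' --rotation '[[0,0,0],[0,0,0],[0,0,0],[0,0,0],[0,0,-1],[0,0,-1],[0,0,-1],[0,0,-1],[0,0,-1],[0,0,-1],[0,0,-1],[0,0,-1]]'

```text
time: 18.9
tool_pos: [0.5535, -0.0142, 0.1014]
tcp_rot: [-0.807, -3.036, 0.0]
wrist_force: [0.6, 0.4, 0.3]
width: 0.551
grip_force: 0.0
```

```bash
python3 - <<'E'
from h import *
o=balls()
P=np.array([toT(w) for w in o])
for i in range(len(P)):print(i,clear(P,i))
to([*W(-.0695,.124),.1],106.7)
E
```

```text
score 0.94 px [259.25 229.25] W [ 0.4514 -0.0348] T [-0.0678 -0.0049]
score 0.89 px [294.5833 214.25  ] W [ 0.5015 -0.1561] T [-0.0008 -0.1178]
score 0.77 px [218.4167 213.75  ] W [0.5054 0.1046] T [-0.0344  0.1408]
dist mm
 [[  0. 131. 150.]
 [131.   0. 261.]
 [150. 261.   0.]]
0 [(100, 16, 25), (99, 17, 20), (98, 16, 30), (96, 17, 15)]
1 [(103, -10, 30), (102, -8, 35), (101, -13, 25), (100, -5, 40)]
2 [(121, 5, 165), (120, 2, 170), (119, 8, 160), (118, -2, 175)]
t 18.95 pos [ 0.5535 -0.0142  0.1013] F [ 0.0569 -0.577  -0.2159] tool shift units [2.5408 1.0236 0.0271] yaw y 60.44767247745314 z axis [-0.0001 -0.     -1.    ]
turn units about tool z -7.708721253757811
shift after turn [1.0175 2.5432 0.0268]
```

>>> apply_moves --fingers '[0.53,0.53,0.53,0.53,0.53,0.53,0.53,0.53,0.53,0.53,0.53,0.53]' --travel '[[0,0,0],[0,0,0],[0,0,0],[0,0,0],[0,0,0],[0,0,0],[0,0,0],[0,0,0],[0.25,0.7,0],[0.25,0.7,0],[0.25,0.7,0],[0.25,0.45,0]]' --rotation '[[0,0,-0.96],[0,0,-0.96],[0,0,-0.96],[0,0,-0.96],[0,0,-0.96],[0,0,-0.96],[0,0,-0.96],[0,0,-0.96],[0,0,0],[0,0,0],[0,0,0],[0,0,0]]'

```text
time: 20.15
tool_pos: [0.469, 0.0959, 0.1013]
tcp_rot: [0.437, -3.111, -0.001]
wrist_force: [0.0, 0.6, -0.5]
width: 0.525
grip_force: 0.0
```

>>> apply_moves --fingers '[0.53,0.53]' --travel '[[0,0,0],[0,0,0]]' --rotation '[[0,0,0],[0,0,0]]'

```text
time: 20.35
tool_pos: [0.4704, 0.0947, 0.1016]
tcp_rot: [-0.439, 3.11, -0.0]
wrist_force: [0.8, -0.0, 0.5]
width: 0.533
grip_force: 0.0
```

```bash
python3 - <<'E'
from h import *
c=read_camera("wrist");P=[]
for d in regions_of("wrist","walnut0")[:6]:
    ys,xs=np.nonzero(d["mask"]);w=funproj(c,(xs.mean(),ys.mean()),.022);P.append(toT(w));print(round(d["p"],2),len(xs),xs.mean(),ys.mean(),w,toT(w))
to([*W(-.0695,.124),.014],106.7)
cv2.imwrite("pics/w2.png",c["image"][...,::-1])
E
```

```text
0.92 1656 254.3586956521739 237.78019323671498 [0.5037 0.1044 0.022 ] [-0.036   0.1403]
0.85 1836 254.71514161220043 192.55010893246188 [0.4666 0.0939 0.022 ] [-0.0713  0.1247]
0.76 1681 109.36763831052944 130.58358120166568 [ 0.4493 -0.0328  0.022 ] [-0.0702 -0.0032]
0.67 44 482.15909090909093 380.25 [0.6765 0.55   0.022 ] [0.0709 0.6062]
0.62 409 367.7090464547677 342.48899755501225 [0.5953 0.2584 0.022 ] [0.0325 0.3059]
0.61 695 9.273381294964029 155.3884892086331 [ 0.4975 -0.1474  0.022 ] [-0.006  -0.1097]
t 20.45 pos [0.4713 0.0941 0.1017] F [-0.6002 -0.2434  0.9062] tool shift units [ 0.0666 -0.0039  1.7547] yaw y 106.0158917376195 z axis [ 0.0012 -0.0001 -1.    ]
turn units about tool z -0.11401804373008417
shift after turn [ 0.0667 -0.0031  1.7547]
```

View pics/w2.png

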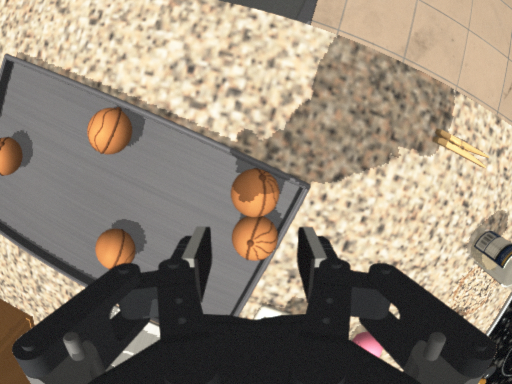

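>>> apply_moves --fingers '[0.53,0.53,0.53,0.53,0.53,0.53,0.0,0.0,0.0,0.0]' --travel '[[0.08,0,0.4],[0,0,0.5],[0,0,0.45],[0,0,0.25],[0,0,0.1],[0,0,0],[0,0,0],[0,0,0],[0,0,0],[0,0,0]]' --rotation '[[0,0,0],[0,0,0],[0,0,0],[0,0,0],[0,0,0],[0,0,0],[0,0,0],[0,0,0],[0,0,0],[0,0,0]]'

```text
time: 21.45
tool_pos: [0.467, 0.0935, 0.017]
tcp_rot: [-0.439, 3.109, -0.0]
wrist_force: [0.2, 0.7, 0.5]
width: 0.426
grip_force: 20.7
```

>>> apply_moves --fingers '[0,0,0]' --travel '[[0,0,-0.3],[0,0,-0.5],[0,0,-0.5]]' --rotation '[[0,0,0],[0,0,0],[0,0,0]]'

```text
time: 21.75
tool_pos: [0.4659, 0.0934, 0.0818]
tcp_rot: [0.439, -3.11, 0.0]
wrist_force: [0.6, 0.3, -0.6]
width: 0.428
grip_force: 20.7
```

```bash
python3 -c "
from h import *
to([*W(-.045,.068),.0145]);print(read_state()['grip_force'],read_state()['width'])"
```

```text
t 21.75 pos [0.4659 0.0934 0.0818] F [ 0.6187  0.2634 -0.6171] tool shift units [-0.0297 -1.2426  1.3466] yaw y 106.07348617633556 z axis [-0.0012 -0.0002 -1.    ]
20.717384219169617 0.4280105111812499
```

>>> apply_moves --fingers '[0,0,0,0,0,0,0,0,0,0]' --travel '[[-0.03,-0.5,0],[0,-0.5,0],[0,-0.25,0.1],[0,0,0.4],[0,0,0.4],[0,0,0.25],[0,0,0.12],[0,0,0.04],[0,0,0],[0,0,0]]' --rotation '[[0,0,0],[0,0,0],[0,0,0],[0,0,0],[0,0,0],[0,0,0],[0,0,0],[0,0,0],[0,0,0],[0,0,0]]'

```text
time: 22.75
tool_pos: [0.4856, 0.034, 0.0161]
tcp_rot: [-0.439, 3.11, -0.0]
wrist_force: [-0.7, -0.7, 0.0]
width: 0.42
grip_force: 21.1
```

>>> apply_moves --fingers '[0.5,0.55,0.55,0.55,0.55,0.55,0.55]' --travel '[[0,0,0],[0,0,0],[0,0,-0.4],[0,0,-0.8],[0,0,-0.8],[0,0,-0.8],[0,0,-0.8]]' --rotation '[[0,0,0],[0,0,0],[0,0,0],[0,0,0],[0,0,0],[0,0,0],[0,0,0]]'

```text
time: 23.45
tool_pos: [0.485, 0.0338, 0.1975]
tcp_rot: [-0.439, 3.11, -0.0]
wrist_force: [0.1, -0.2, -0.2]
width: 0.549
grip_force: 0.0
```

```bash
python3 - <<'E'
from h import *
to([.36,.4,.25])
E
```

```text
t 23.45 pos [0.485  0.0338 0.1975] F [ 0.1004 -0.2425 -0.2277] tool shift units [ 0.3743  7.73   -1.05  ] yaw y 106.0670526698466 z axis [ 0.0003  0.     -1.    ]
```

>>> apply_moves --fingers '[0.55,0.55,0.55,0.55,0.55,0.55,0.55,0.55,0.55,0.55,0.55,0.55]' --travel '[[0,0.4,-0.5],[0,0.7,-0.5],[0,0.8,0],[0,0.8,0],[0,0.8,0],[0,0.8,0],[0,0.8,0],[0,0.8,0],[0,0.7,0],[0,0.4,0],[0,0,0],[0,0,0]]' --rotation '[[0,0,0],[0,0,0],[0,0,0],[0,0,0],[0,0,0],[0,0,0],[0,0,0],[0,0,0],[0,0,0],[0,0,0],[0,0,0],[0,0,0]]'

```text
time: 24.65
tool_pos: [0.3882, 0.3699, 0.2456]
tcp_rot: [0.441, -3.11, 0.001]
wrist_force: [0.6, 0.2, 0.6]
width: 0.549
grip_force: 0.0
```

```bash
python3 - <<'E'
from h import *
balls()
t=read_camera("top")
cv2.imwrite("pics/end.png",cv2.resize(t["image"][120:270,110:410],None,fx=2.6,fy=2.6,interpolation=cv2.INTER_CUBIC)[...,::-1])
E
```

```text
score 0.94 px [259.25 229.25] W [ 0.4514 -0.0348] T [-0.0678 -0.0049]
score 0.92 px [239.4167 219.0833] W [0.4865 0.0327] T [-0.0427  0.067 ]
score 0.92 px [218.5833 213.5833] W [0.5059 0.104 ] T [-0.0338  0.1403]
score 0.9 px [252.75 198.75] W [ 0.5558 -0.0135] T [0.0324 0.0312]
score 0.89 px [294.5833 214.25  ] W [ 0.5015 -0.1561] T [-0.0008 -0.1178]
dist mm
 [[  0.  76. 149. 107. 131.]
 [ 76.   0.  74.  83. 189.]
 [149.  74.   0. 128. 260.]
 [107.  83. 128.   0. 153.]
 [131. 189. 260. 153.   0.]]
```

View pics/end.png

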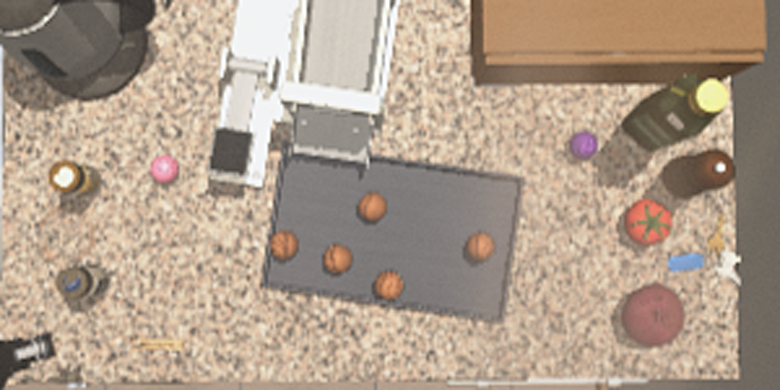

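The picture shows all five walnuts apart in the tray, at (285,246), (337,259), (372,208), (390,286) and (480,247). The smallest gap between centres is 74 mm, the pedal is up, and the bystanders are where they were.

```bash
python3 -c "
from workcell import *
print(finish_job())"
```

```text
the job is handed in; nothing more can be done
None
```

The job is handed in, with no verdict returned: I held the pedal on its stop at about 18 N (21 N with the sideways part), all five walnuts rolled out, and the pedal sprang back up; they now lie across the left, middle and right of the tray with centres at least 74 mm apart, and the bystanders look unmoved.

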